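# Hold the reference block home in the corner of the datum fixture

### The arm

A 6-joint arm with a two-finger parallel gripper is mounted at the origin on a cart in front of the work surface, level with it; the furniture and walls round the work are solid. World frame = base frame: x ahead of the robot, y to its left, z up, the work surface at z = 0. Lengths are in m, angles in degrees, forces in N, time in s.
With the tool pointing down it reaches from about 0.375 to 0.825 m from the base axis. Payload 5.5 kg.
Tool frame: the origin (TCP) lies between the finger pads; the fingertips stand 17 mm ahead of it and the grasp point (between the pads) lies 2 mm behind it; z points along the fingers, y is the line along which they close (so a half turn about z gives the same grasp; the last joint's range is limited). The gripper opens to 85 mm and grips with 20 to 120 N. Pads are 22 mm wide; open, the fingers measure 114 mm over their backs; the gripper's body (76 mm by 85 mm) begins 54 mm behind the grasp point. The pads swing forward as they close: fully open they stand 13 mm farther back than shut.
Start: joints at [68.468, 17.962, -2.699, 69.339, 0, 90], TCP at [0.22, 0.558, 0.248] pointing down, gripper open.
Joint ranges: [-152.73, 152.73], [-39.44, 99.34], [-58.76, 71.6], [-118.89, 123.64], [-81.53, 83.1], [-180, 180]. Speed limits (degrees/s): [136.94, 136.94, 172.46, 180, 180, 180].

### API

Orientations are given as a 3x3 rotation matrix whose columns are the frame's x, y, z axes.
In Python, from station import readout, optics, robot gives the robot as it stands. The module is installed in compiled form; this text tells all that it offers.
- The arm moves only by the tool apply_moves, never from a script. Its argument "moves" is a list of rows, each a list of 3 entries, a list of its own where there are three numbers: the shift along the tool's x, y, z in mm, then the turn, a rotation vector about the tool's x, y, z in rad, then the closure, from 0 (fully open) to 1 (shut). In form: [[[tx, ty, tz], [ax, ay, az], claw], ...]. A call has 1 to 20 rows; each row shifts and turns the commanded pose from where the row before left it, along the tool's axes as they then stand; what a row does not reach is not made up. A row lasts 1/10 s, in which the tool goes at most 50 mm and 8.59 degrees, less where a joint would pass 70% of its speed; a pose out of reach is approached as far as the arm can. A call with a gripper value outside its range is refused whole. The fingers move at their own pace and stop on an object; "squeeze" is the grip in N (left out, the last holds). Time passes only in rows, so rows that do not move let the fingers close. It gives the time, the measured TCP pose, the force, the opening and the grip force at its end, in the units of the state.
- readout.read_state(): the state, without advancing time (a new reading comes with each control period).
- optics.grab_frame(name): name is "side" or "top"; returns the picture (420x560x3 uint8, red, green, blue); there is no depth.
- optics.calibration(name): a dict with "intrinsics" (3x3 intrinsics, pixels), "cam_to_world" (4x4, takes a point from camera to world coordinates). Camera axes: x right, y down, z forward; pixel columns grow to the right and rows downward; lengths in m; the calibration is good to about 2 mm. A picture is of the moment at which its call begins. calibration takes no time and is no camera call.
- robot.finish_job(): hands the job in; it is judged then, once.
Trained networks look in the newest picture that a camera, given by its name, has taken for a name from the list of things; names that differ only in an ending like _2 or _b are one class to them, and where a whole thing is asked for, a point or a joint stands for the part that bears it (a point fixed in the world has none). Each returns a list of dicts, best first, with "conf" (0 to 1); they miss things now and then, are a little off and sometimes report something else, mostly with a low value. They report only what shows in the picture. A call takes as long as a camera call. They do not tell look-alikes from the thing itself.
- optics.trace(query, camera): "pixels" (420x560 bool, what is visible of it) and "xy" ([column, row] in pixels, amid what is visible of it).
The state is a dict: "clock": time; "joints": joint angles; "joint_velocities": joint speeds; "effort": joint torques, N m; "ee_pos": TCP position; "ee_rot": TCP orientation; "force": force on the tool from outside, world axes, zero at the start; "moment": the same for the moment, N m; "opening": finger opening in m; "gripper_force": force on a finger pad.
Only numpy, scipy, OpenCV 4.12 (cv2) and the standard library are available. Lean on these libraries where they do the work, as an engineer would, in place of code of your own. Each camera call takes 0.05 s, during which the arm holds its last target. There are 200 camera calls.

### The job

Lift the drilled reference block off its hook, stand it upright on the datum fixture's plate and push it fully home into the corner, one wide face flush against the long stop and one narrow side flush against the short stop. Finish while still gripping it and pressing it firmly against both stops at once, about ten newtons on each, so that the gauge can be read; do not let go. Leave everything else on the bench where it is.

Things in the scene. Friction and masses are not known exactly. Their poses are not given: they have to be found in the camera images.
- block_center (a point): Centre of the reference block: plain aluminium, 24 mm thick (its x), 50 wide (its y), 70 high (its z), 0.15 to 0.35 kg, the same after a half turn about z. It hangs upright; its two narrow sides (y = +-25 mm) are free to be pinched from above. Gripped 15 to 20 mm above its centre, the fingers stay clear of the stops.
- block: The same block; origin at the centre of its underside, 35 mm below block_center. A round hole of 26 mm diameter runs through its thickness (along x), its centre 49.5 mm above the underside; by this hole the block hangs on the stand's peg, square to it.
- peg (a point): Point on the centre line of the stand's peg, amid the hanging block, 140 mm above the bench. The peg is a bar 8 mm thick along x. Its free end points to -x (roughly to the robot): 26 mm from here it ends, upturned 7 mm above the peg's top. So the block comes off by going up 7 to 18 mm (12 is best), then 50 mm or more to -x.
- stand: The hook stand, fixed; axes as peg, origin on the bench 140 mm below it. The peg bends down into an upright 60 mm to +x; nothing of the stand is higher than the peg's upturned end. Its base plate is 140 x 90 mm, 10 mm thick.
- corner (a point): Point where the inner faces of the datum fixture's two stops would meet, on its plate's top, 8 mm above the bench. The long stop's face is the plane x = 0 here and faces -x (roughly to the robot); the short stop's face is the plane y = 0 and faces +y. z is up. With the block home its centre lies at (-12, 25, 35) mm here, its x parallel to this x, either way round.
- fixture: The datum fixture, fixed to the bench: a grey plate with two stops; origin on the bench under the home block, axes as corner. In corner's frame the plate's free top reaches to x = -97 mm and y = 105 mm. A dial gauge is fixed behind the long stop, no higher than the stop. The faces of plate and stops are ground and slippery (friction about 0.2).
- long_stop: The long stop, a rigid steel bar 12 mm thick, 25 mm high above the plate, at y = 6 to 86 mm and x = 0 to 12 mm; origin and axes as corner.
- short_stop: The short stop, a rigid steel bar 12 mm thick, 25 mm high above the plate, at x = -54 to -6 mm and y = -12 to 0 mm; origin and axes as corner.
- load_cap: Bystander, leave alone: small stepped aluminium load cap, 49 mm wide, 24 mm high, lying on the stand's base plate under the hanging block; origin at the centre of its underside.
- small_weight: Bystander, leave alone: round slotted brass weight, 50 mm wide, 15 mm high, near the middle of the bench; origin at the centre of its underside.
- moist_tin: Bystander, leave alone: lidded round metal tin, 55 mm wide, 39 mm high, near the middle of the bench; origin at the centre of its underside.
- wash_bottle: Bystander, leave alone: white plastic wash bottle with a red bent spout, 202 mm high, left; origin at the centre of its underside.
- steel_can: Bystander, leave alone: tall filled steel cylinder, 113 mm wide, 195 mm high, right; origin at the centre of its underside.
- porous_stone: Bystander, leave alone: grey stone disc, 60 mm wide, 10 mm high, right; origin at the centre of its underside.
Not all that is in view belongs to the job. Leave any green look-alike of the block alone.

How it is judged (in metres and radians):
On the way:
1. the block is off the hook and in the air (horizontal distance between block_center and peg above 0.05 m and height (world z) of block_center above 0.06 m), for 0.1 s.
At the end, for the whole second after the job is handed in: The block stands upright (within 0.06 rad) on the plate (centre height within 3 mm), square to the stops (within 0.06 rad), its centre within 2.5 mm of home along both directions, pressing on the long stop and on the short stop with more than 2 N each, still gripped by the fingers and at rest (contact force between block and long_stop above 2 N and contact force between block and short_stop above 2 N and contact force between the fingers and block above 2 N and x of block_center in the frame of corner between -0.0145 and -0.0095 m and y of block_center in the frame of corner between 0.0225 and 0.0275 m and z of block_center in the frame of corner between 0.032 and 0.038 m and angle between the x axis of block and the x axis of corner, either way round below 0.06 rad and angle between block's own z axis and vertical below 0.06 rad and linear speed of block below 0.02 m/s); the arm keeps its last pose, push and grip.
It fails at once if a bystander is pushed more than 25 mm from its place (distance of any of load_cap, small_weight, moist_tin, wash_bottle, steel_can, porous_stone from where it was at the start of the episode above 0.025 m).
It also fails if it takes over 58 s, if anything falls off the work surface, if the arm or the gripper's body presses on something with over 40 N, if the wrist force passes 120 N, or if a joint passes its speed limit or range.

## Working session

There is one attempt and no reset: what is moved stays moved. The work goes in short steps, Python scripts to look and compute and a tool call to move; the robot and the scene stay as the last step left them, time stands still between calls to the robot, and variables do not carry over. Pictures are saved under pics/ and viewed, at most 10 in all, crops included, and the job is handed in when it is done.

Besides the shell and the picture viewer there is one more tool, called after "Emit:" as name(argument=value, ...) on one line, values as JSON. apply_moves: Moves the arm, as the interface text tells. Its arguments: {"type":"object","properties":{"moves":{"type":"array"},"squeeze":{"type":"number"}},"required":["moves"]}

```bash
mkdir -p pics; python3 - <<'E'
from station import readout, optics, robot
import cv2,numpy as np
for n in("side","top"):
    im=optics.grab_frame(n); cv2.imwrite(f"pics/{n}0.png",im[:,:,::-1])
    c=optics.calibration(n); print(n,np.round(c["intrinsics"],1).tolist(),np.round(c["cam_to_world"],4).tolist())
    for q in("block","stand","fixture","long_stop","short_stop","peg"):
        r=optics.trace(q,n)
        for d in r[:3]:
            ys,xs=np.where(d["pixels"]); print(n,q,round(d["conf"],2),np.round(d["xy"],1),xs.min(),xs.max(),ys.min(),ys.max(),len(xs))
s=readout.read_state();print(s["clock"],s["ee_pos"],np.round(s["ee_rot"],3).tolist(),s["opening"])
E
```

```text
side [[483.3, 0.0, 286.6], [0.0, 483.3, 204.1], [0.0, 0.0, 1.0]] [[-0.9504, -0.1513, 0.2718, 0.1076], [-0.311, 0.444, -0.8403, 1.2535], [0.0065, -0.8832, -0.469, 0.8237], [0.0, 0.0, 0.0, 1.0]]
side block 0.79 [308.8 250. ] 299 317 236 263 424
side block 0.78 [274.3 247.2] 265 281 229 259 406
side block 0.43 [314.2 158.1] 307 329 126 179 767
side stand 0.86 [262.1 275.1] 241 297 232 292 900
side fixture 0.65 [309.7 206.9] 281 329 190 220 899
side long_stop 0.64 [310.  201.1] 300 314 195 207 98
side short_stop 0.58 [320.6 200.2] 317 328 194 203 88
side peg 0.78 [263.6 277.2] 240 296 232 291 935
side peg 0.45 [312.3 160.4] 307 328 127 178 654
top [[456.8, 0.0, 279.4], [0.0, 456.8, 213.2], [0.0, 0.0, 1.0]] [[-0.0673, -0.9743, 0.215, 0.1502], [-0.9977, 0.0653, -0.0165, -0.0073], [0.002, -0.2156, -0.9765, 1.7345], [0.0, 0.0, 0.0, 1.0]]
top block 0.56 [209.6 224.1] 203 219 220 230 146
top block 0.56 [247.  245.3] 242 255 238 249 117
top stand 0.78 [218.9 225.5] 203 230 208 245 689
top stand 0.42 [330.7 212.7] 323 342 211 218 80
top fixture 0.92 [338.4 220.1] 311 352 187 246 1605
top short_stop 0.59 [342.2 231.3] 342 344 224 231 13
top short_stop 0.17 [211.3 223.9] 203 219 220 230 139
top peg 0.56 [221.3 223.3] 203 229 208 244 608
0.7 [0.22019929 0.55814382 0.2483391 ] [[-0.93, 0.367, 0.0], [0.367, 0.93, 0.0], [0.0, 0.0, -1.0]] 0.08526110949223088
```

```bash
python3 - <<'E'
import cv2
a=cv2.imread("pics/side0.png")[110:310,200:400]; b=cv2.imread("pics/top0.png")[150:300,180:380]
cv2.imwrite("pics/side0c.png",cv2.resize(a,(800,800),interpolation=cv2.INTER_CUBIC)[0:800][:, :][0:800]) if 0 else cv2.imwrite("pics/side0c.png",cv2.resize(a,(600,600),interpolation=cv2.INTER_CUBIC))
cv2.imwrite("pics/top0c.png",cv2.resize(b,(800,600),interpolation=cv2.INTER_CUBIC))
E
```

```text
(no output)
```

View pics/side0c.png

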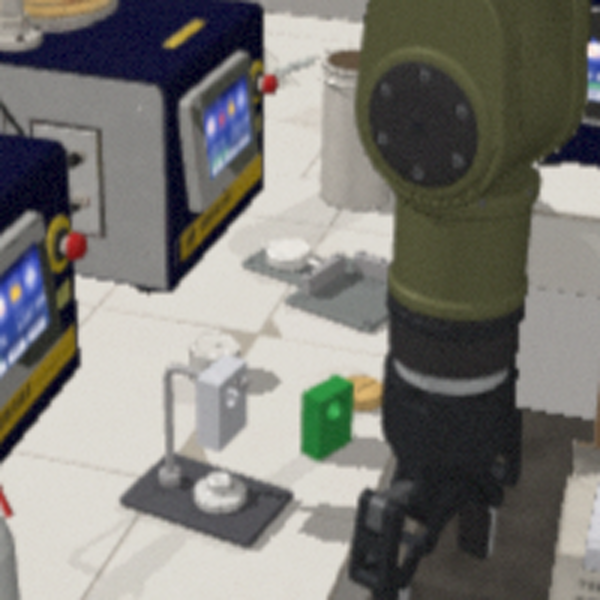

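View pics/top0c.png

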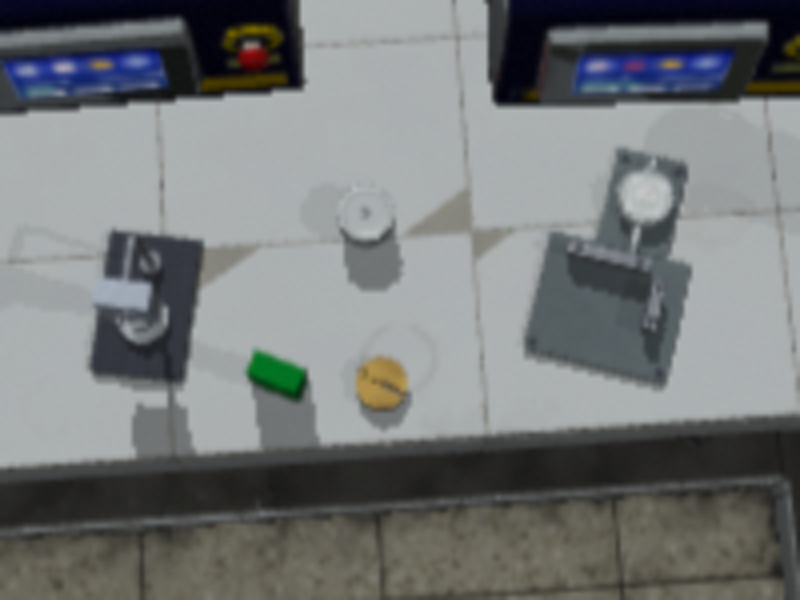

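View pics/side0.png

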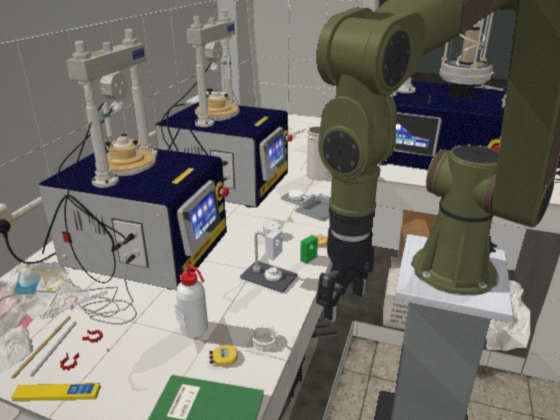

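Both views show the aluminium block on its hook (side ≈(273,246), top ≈(211,224)), with the green look-alike at top (249,244). The fixture is at the right in the top view, with plate corners ≈(318,209), (352,216), (346,246) and (311,238). I'll fit models to these next.

```bash
cat > h.py <<'E'
import numpy as np,cv2
from station import readout, optics, robot
from scipy.optimize import minimize
C={n:optics.calibration(n) for n in("side","top")}
def proj(n,P):
    T=np.linalg.inv(C[n]["cam_to_world"]);p=np.asarray(P,float)@T[:3,:3].T+T[:3,3];q=p@np.array(C[n]["intrinsics"]).T
    return q[:,:2]/q[:,2:]
def ray(n,uv,z):
    T=np.array(C[n]["cam_to_world"]);d=T[:3,:3]@np.linalg.solve(C[n]["intrinsics"],[*uv,1]);return T[:3,3]+d*(z-T[2,3])/d[2]
def Rz(a): return np.array([[np.cos(a),-np.sin(a),0],[np.sin(a),np.cos(a),0],[0,0,1]])
def box(x,y,z): return np.array([[a,b,c] for a in x for b in y for c in z],float)/1000
def place(B,x,y,z,a): return B@Rz(a).T+[x,y,z]
S=8
def sil(n,P,off,shape):
    h=cv2.convexHull(((proj(n,P)-off+.5)*S-.5).astype(np.float32)); m=np.zeros((shape[0]*S,shape[1]*S),np.uint8)
    cv2.fillConvexPoly(m,np.round(h*16).astype(np.int32),255,shift=4); return cv2.resize(m,shape[::-1],interpolation=cv2.INTER_AREA)/255.
def crop(m,pad=6):
    ys,xs=np.where(m); o=np.array([xs.min()-pad,ys.min()-pad]); return o,m[o[1]:ys.max()+pad,o[0]:xs.max()+pad].astype(float)
def fit(obs,model,x0,step):
    f=lambda p:sum(((sil(n,model(p),o,m.shape)-m)**2).sum()/m.sum() for n,o,m in obs)
    x0=np.array(x0,float);best=None
    for k in range(3):
        r=minimize(f,x0,method="Nelder-Mead",options=dict(initial_simplex=np.vstack([x0]+[x0+np.eye(len(x0))[i]*step[i]*(-1)**k for i in range(len(x0))]),maxiter=250)); x0=r.x
    return r.x,r.fun
def edge(img,p,q,w=4):
    g=cv2.GaussianBlur(cv2.cvtColor(img,cv2.COLOR_RGB2GRAY).astype(np.float32),(0,0),.7);p,q=np.array(p,float),np.array(q,float)
    t=(q-p)/np.linalg.norm(q-p);nn=np.array([-t[1],t[0]]);s=np.arange(-w,w+.01,.1);pts=[]
    for a in np.linspace(.08,.92,40):
        c=p+a*(q-p)+s[:,None]*nn;v=cv2.remap(g,c[:,0].astype(np.float32)[None],c[:,1].astype(np.float32)[None],cv2.INTER_CUBIC)[0]
        d=np.abs(np.gradient(v));pts.append(c[d.argmax()])
    l=cv2.fitLine(np.array(pts,np.float32),cv2.DIST_HUBER,0,.01,.01).ravel();return l[2:],l[:2]
def isect(a,b):
    k=np.linalg.solve(np.c_[a[1],-b[1]],b[0]-a[0]);return a[0]+k[0]*a[1]
E
python3 - <<'E'
from h import *
I=cv2.imread("pics/top0.png")[:,:,::-1].copy()
optics.grab_frame("side");optics.grab_frame("top")
ms=[d["pixels"] for d in optics.trace("block","side") if abs(d["xy"][0]-274)<6][0]
mt=[d["pixels"] for d in optics.trace("block","top") if abs(d["xy"][0]-210)<6][0]
print(ray("top",[210.8,222],.15))
B=box((-12,12),(-25,25),(-35,35)); p0=ray("top",[210.8,222],.15)
for nm,ob in(("both",[("side",*crop(ms)),("top",*crop(mt))]),("side",[("side",*crop(ms))]),("top",[("top",*crop(mt))])):
    x,f=fit(ob,lambda p:place(B,p[0],p[1],.1165,p[2]),[p0[0],p0[1],0],[.006,.006,.1]);print(nm,np.round(x,4),f)
c=lambda x,y:(x/4+180-.4,y/4+150-.4)
# stand base
K=[c(110,232),c(203,240),c(185,382),c(93,375)]
L=[edge(I,K[i],K[(i+1)%4],2.5) for i in range(4)]
W=[ray("top",isect(L[i-1],L[i]),.010) for i in range(4)]
print("stand",np.round(W,4).tolist()); d=W[0]+W[1]-W[2]-W[3]; print("yaw",np.arctan2(d[1],d[0]),[np.linalg.norm(W[i]-W[i-1]) for i in range(4)],np.mean(W,0))
K=[c(552,235),c(690,265),c(663,385),c(525,352)]
L=[edge(I,K[0],c(570,240),2.5)]+[edge(I,K[i],K[(i+1)%4],2.5) for i in (1,2,3)]
W=[ray("top",isect(L[i-1],L[i]),.008) for i in range(4)]
print("fix",np.round(W,4).tolist(),[np.linalg.norm(W[i]-W[i-1]) for i in range(4)])
e=W[3]-W[2];print("yaw bottom",np.arctan2(-e[0],e[1])); 
for a,b in((3,0),(2,1)):
    d=W[b]-W[a];print("yaw side",np.arctan2(d[1],d[0]))
E
```

```text
[0.48350086 0.21017708 0.15      ]
both [ 0.4797  0.215  -0.1423] 0.21165916608933616
side [ 0.4799  0.2169 -0.0919] 0.07442969420045543
top [ 0.4804  0.2146 -0.2786] 0.10160500189507037
stand [[0.5743, 0.2424, 0.01], [0.5561, 0.1516, 0.01], [0.4182, 0.1764, 0.01], [0.4318, 0.2677, 0.01]]
yaw -0.17694535742349193 [np.float64(0.14472595923987946), np.float64(0.0926022047756942), np.float64(0.14014103573953993), np.float64(0.09226711569745376)] [0.49511258 0.2095151  0.01      ]
fix [[0.5416, -0.1831, 0.008], [0.5271, -0.327, 0.008], [0.3807, -0.2808, 0.008], [0.4258, -0.1456, 0.008]] [np.float64(0.12173484390883359), np.float64(0.14461242383383377), np.float64(0.15351229088963425), np.float64(0.14246663234445794)]
yaw bottom -0.3218261150307761
yaw side -0.31319406844358855
yaw side -0.3059550393769078
```

Emit:
apply_moves(moves=[[[-31, -19, 0], [0, 0, 0], 0], [[-31, -19, 0], [0, 0, 0], 0], [[-31, -19, 0], [0, 0, 0], 0], [[-31, -19, 0], [0, 0, 0], 0], [[-31, -19, 0], [0, 0, 0], 0], [[-31, -19, 0], [0, 0, 0], 0], [[-31, -19, 0], [0, 0, 0], 0], [[-31, -19, 0], [0, 0, 0], 0], [[-31, -19, 0], [0, 0, 0], 0], [[-31, -19, 0], [0, 0, 0], 0], [[-31, -19, 0], [0, 0, 0], 0], [[-26, -14, 0], [0, 0, 0], 0], [[0, 0, 0], [0, 0, -0.07], 0], [[0, 0, 0], [0, 0, -0.07], 0], [[0, 0, 0], [0, 0, -0.07], 0], [[0, 0, 0], [0, 0, 0], 0], [[0, 0, 0], [0, 0, 0], 0]], squeeze=40)

```text
clock: 2.6
ee_pos: [0.4798, 0.216, 0.2484]
ee_rot: [[-0.986, 0.167, 0.0], [0.167, 0.986, 0.0], [-0.0, 0.0, -1.0]]
force: [0.3, -0.8, -0.2]
opening: 0.0853
gripper_force: 0.0
```

```bash
python3 - <<'E'
from h import *
im=optics.grab_frame("side");cv2.imwrite("pics/s1.png",im[:,:,::-1])
B=box((-12,12),(-25,25),(-35,35))
for d in optics.trace("block","side"):
    print(d["conf"],d["xy"])
    if abs(d["xy"][0]-274)<6: print(fit([("side",*crop(d["pixels"]))],lambda p:place(B,p[0],p[1],.1165,p[2]),[.48,.2155,-.16],[.006,.006,.1]))
for q in("fixture","long_stop","short_stop"):
    for d in optics.trace(q,"side")[:2]: print(q,d["conf"],d["xy"])
v=im.copy()
# overlay predicted models
v=cv2.resize(v[150:300,220:420],(800,600),interpolation=cv2.INTER_CUBIC)
def dr(P,col):
    p=((proj("side",P)-[220,150]+.5)*4-.5)
    for i in range(8):
        for j in range(i):
            if bin(i^j).count("1")==1: cv2.line(v,tuple(int(t) for t in p[i]),tuple(int(t) for t in p[j]),col,1)
dr(place(B,.480,.2155,.1165,-.165),(255,0,0))
F=(.4857,-.2753,.008,-.313)
dr(place(box((0,12),(6,86),(0,25)),*F),(255,0,0));dr(place(box((-54,-6),(-12,0),(0,25)),*F),(0,0,255));dr(place(box((-97,20),(-30,105),(-8,0)),*F),(0,200,0))
cv2.imwrite("pics/s1c.png",v[:,:,::-1])
E
```

```text
0.79 [274.3, 248.2]
(array([ 0.48067349,  0.21932385, -0.04802203]), np.float64(0.14207250131342958))
0.72 [306.7, 251.9]
fixture 0.59 [273.0, 244.4]
fixture 0.56 [313.6, 204.9]
short_stop 0.4 [323.2, 200.6]
short_stop 0.37 [321.2, 241.9]
```

View pics/s1c.png

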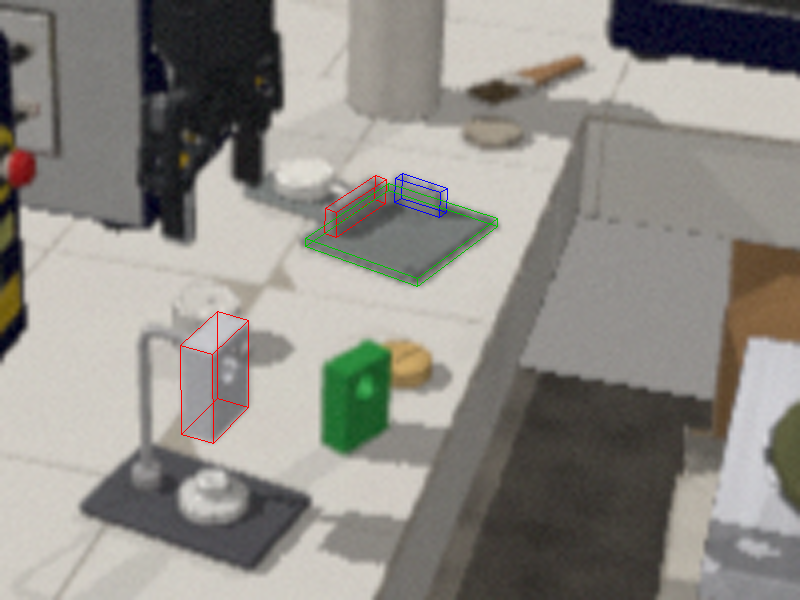

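The overlay matches the block, the plate and both stops within about 2 mm. The gripper is above the block, so I'll descend to grasp.

Emit:
apply_moves(moves=[[[0, 0, 20], [0, 0, 0], 0], [[0, 0, 20], [0, 0, 0], 0], [[0, 0, 20], [0, 0, 0], 0], [[0, 0, 20], [0, 0, 0], 0], [[0, 0, 15], [0, 0, 0], 0], [[0, 0, 12], [0, 0, 0], 0], [[0, 0, 10], [0, 0, 0], 0], [[0, 0, 0], [0, 0, 0], 0], [[0, 0, 0], [0, 0, 0], 0], [[0, 0, 0], [0, 0, 0], 0]])

```text
clock: 3.85
ee_pos: [0.4803, 0.2162, 0.1321]
ee_rot: [[-0.986, 0.165, 0.001], [0.165, 0.986, 0.001], [-0.001, 0.001, -1.0]]
force: [0.2, 0.1, 0.6]
opening: 0.0855
gripper_force: 0.0
```

Emit:
apply_moves(moves=[[[0, 0, 0], [0, 0, 0], 0.1], [[0, 0, 0], [0, 0, 0], 0.2], [[0, 0, 0], [0, 0, 0], 0.3], [[0, 0, 0], [0, 0, 0], 0.4], [[0, 0, 0], [0, 0, 0], 0.6], [[0, 0, 0], [0, 0, 0], 0.6], [[0, 0, 0], [0, 0, 0], 0.6], [[0, 0, 0], [0, 0, 0], 0.6], [[0, 0, 0], [0, 0, 0], 0.6], [[0, 0, 0], [0, 0, 0], 0.6]], squeeze=40)

```text
clock: 4.85
ee_pos: [0.4799, 0.2158, 0.1316]
ee_rot: [[-0.986, 0.165, 0.0], [0.165, 0.986, -0.0], [-0.0, -0.0, -1.0]]
force: [-0.8, -3.5, 4.7]
opening: 0.0496
gripper_force: 41.7
```

Emit:
apply_moves(moves=[[[0, 0, -4], [0, 0, 0], 1], [[0, 0, -4], [0, 0, 0], 1], [[0, 0, -4], [0, 0, 0], 1], [[0, 0, 0], [0, 0, 0], 1], [[0, 0, 0], [0, 0, 0], 1], [[0, 0, 0], [0, 0, 0], 1]], squeeze=60)

```text
clock: 5.45
ee_pos: [0.4796, 0.216, 0.1431]
ee_rot: [[-0.986, 0.165, -0.0], [0.165, 0.986, -0.0], [0.0, -0.0, -1.0]]
force: [0.6, -0.0, -2.2]
opening: 0.0494
gripper_force: 62.1
```

Emit:
apply_moves(moves=[[[5, 0, 0], [0, 0, 0], 1], [[8, 0, 0], [0, 0, 0], 1], [[10, 0, 0], [0, 0, 0], 1], [[10, 0, 0], [0, 0, 0], 1], [[12, 0, 0], [0, 0, 0], 1], [[15, 0, 0], [0, 0, 0], 1], [[0, 0, -20], [0, 0, 0], 1], [[0, 0, -20], [0, 0, 0], 1], [[0, 0, -10], [0, 0, 0], 1], [[0, 0, 0], [0, 0, 0], 1], [[0, 0, 0], [0, 0, 0], 1], [[0, 0, 0], [0, 0, 0], 1]])

```text
clock: 6.65
ee_pos: [0.4199, 0.2256, 0.1923]
ee_rot: [[-0.986, 0.165, -0.001], [0.165, 0.986, -0.001], [0.001, -0.001, -1.0]]
force: [-0.2, -0.7, -3.0]
opening: 0.0493
gripper_force: 62.7
```

Emit:
apply_moves(moves=[[[-4, -15, 0], [0, 0, 0], 1], [[-8, -30, 0], [0, 0, 0], 1], [[-8, -30, 0], [0, 0, 0], 1], [[-8, -30, 0], [0, 0, 0], 1], [[-8, -30, 0], [0, 0, 0], 1], [[-8, -30, 0], [0, 0, 0], 1], [[-8, -30, 0], [0, 0, 0], 1], [[-8, -30, 0], [0, 0, 0], 1], [[-8, -30, 0], [0, 0, 0], 1], [[-8, -30, 0], [0, 0, 0], 1], [[-8, -30, 0], [0, 0, 0], 1], [[-8, -30, 0], [0, 0, 0], 1], [[-8, -30, 0], [0, 0, 0], 1], [[-8, -30, 0], [0, 0, 0], 1], [[-8, -23, 0], [0, 0, 0], 1], [[-8, -15, 0], [0, 0, 0], 1], [[0, -15, 0], [0, 0, 0.07], 1], [[0, 0, 0], [0, 0, 0.077], 1], [[0, 0, 0], [0, 0, 0], 1], [[0, 0, 0], [0, 0, 0], 1]])

```text
clock: 8.65
ee_pos: [0.4671, -0.2458, 0.1928]
ee_rot: [[-0.952, 0.306, -0.001], [0.306, 0.952, 0.001], [0.001, 0.0, -1.0]]
force: [0.3, 0.7, -2.8]
opening: 0.0495
gripper_force: 62.8
```

Emit:
apply_moves(moves=[[[4, 10, 0], [0, 0, 0], 1], [[4, 10, 0], [0, 0, 0], 1], [[2, 8, 0], [0, 0, 0], 1], [[0, 0, 15], [0, 0, 0], 1], [[0, 0, 20], [0, 0, 0], 1], [[0, 0, 20], [0, 0, 0], 1], [[0, 0, 20], [0, 0, 0], 1], [[0, 0, 15], [0, 0, 0], 1], [[0, 0, 10], [0, 0, 0], 1], [[0, 0, 0], [0, 0, 0], 1], [[0, 0, 0], [0, 0, 0], 1], [[0, 0, 0], [0, 0, 0], 1]])

```text
clock: 9.85
ee_pos: [0.4672, -0.2168, 0.0943]
ee_rot: [[-0.952, 0.308, 0.002], [0.308, 0.952, -0.001], [-0.002, -0.0, -1.0]]
force: [1.0, 0.7, -3.1]
opening: 0.0493
gripper_force: 62.8
```

```bash
python3 - <<'E'
from h import *
out=[]
B=box((-12,12),(-25,25),(-35,35));F=(.4857,-.2753,.008,-.313)
s=readout.read_state();p=s["ee_pos"];R=np.array(s["ee_rot"]);a=np.arctan2(-R[0,1],R[1,1]);print(p,a)
for n,o in(("side",(255,160)),("top",(285,170))):
    im=optics.grab_frame(n);cv2.imwrite(f"pics/{n}2.png",im[:,:,::-1])
    v=cv2.resize(im[o[1]:o[1]+100,o[0]:o[0]+100],(600,600),interpolation=cv2.INTER_CUBIC)[:, :]
    def dr(P,col):
        q=((proj(n,P)-o+.5)*6-.5)
        for i in range(8):
            for j in range(i):
                if bin(i^j).count("1")==1: cv2.line(v,tuple(int(t) for t in q[i]),tuple(int(t) for t in q[j]),col,1)
    dr(place(B,p[0],p[1],p[2]-.0151,a),(0,255,0))
    dr(place(box((0,12),(6,86),(0,25)),*F),(255,0,0));dr(place(box((-54,-6),(-12,0),(0,25)),*F),(0,0,255))
    out.append(v[:,100:500])
cv2.imwrite("pics/c2.png",np.hstack(out)[:,:,::-1])
E
```

```text
[ 0.46717043 -0.21676973  0.09427022] -0.3125793791846552
```

View pics/c2.png

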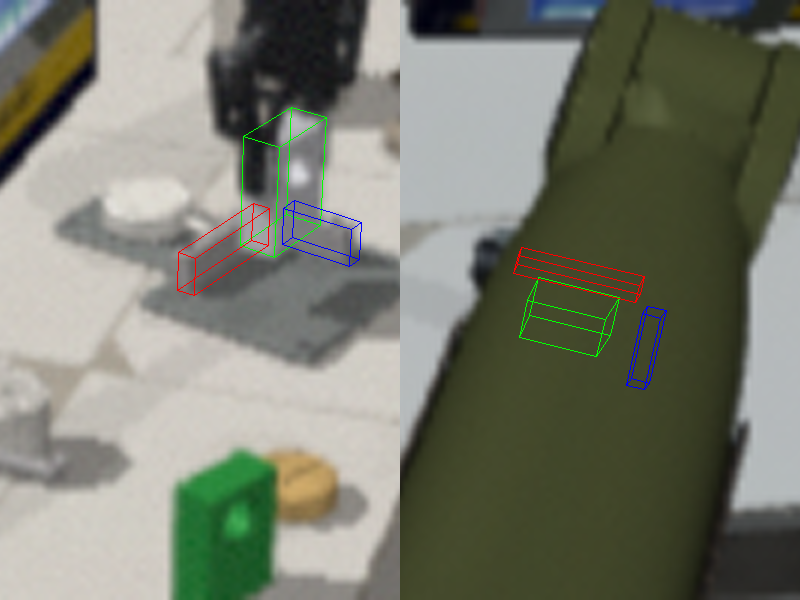

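The side view shows the block upright in the grip, clear of both stops and matching the prediction. Next is lowering it to the plate.

Emit:
apply_moves(moves=[[[0, 0, 8], [0, 0, 0], 1], [[0, 0, 8], [0, 0, 0], 1], [[0, 0, 8], [0, 0, 0], 1], [[0, 0, 5], [0, 0, 0], 1], [[0, 0, 3], [0, 0, 0], 1], [[0, 0, 1], [0, 0, 0], 1], [[0, 0, 0], [0, 0, 0], 1], [[0, 0, 0], [0, 0, 0], 1], [[0, 0, 0], [0, 0, 0], 1]])

```text
clock: 10.85
ee_pos: [0.4667, -0.2167, 0.0606]
ee_rot: [[-0.951, 0.308, 0.001], [0.308, 0.951, -0.0], [-0.001, -0.0, -1.0]]
force: [0.3, -0.1, -1.8]
opening: 0.0489
gripper_force: 62.8
```

Emit:
apply_moves(moves=[[[0, 0, 1], [0, 0, 0], 1], [[0, 0, 0], [0, 0, 0], 1], [[0, 0, 0], [0, 0, 0], 1]])

```text
clock: 11.15
ee_pos: [0.4664, -0.2166, 0.0593]
ee_rot: [[-0.951, 0.308, 0.0], [0.308, 0.951, -0.0], [-0.0, -0.0, -1.0]]
force: [-0.0, 0.3, -2.8]
opening: 0.0497
gripper_force: 62.8
```

Emit:
apply_moves(moves=[[[0, 0, 1], [0, 0, 0], 1], [[0, 0, 0], [0, 0, 0], 1], [[0, 0, 0], [0, 0, 0], 1]])

```text
clock: 11.45
ee_pos: [0.4666, -0.2166, 0.0586]
ee_rot: [[-0.951, 0.308, 0.0], [0.308, 0.951, -0.0], [-0.001, -0.0, -1.0]]
force: [-0.5, 1.2, 3.1]
opening: 0.0491
gripper_force: 62.9
```

Emit:
apply_moves(moves=[[[-4, 0, 0], [0, 0, 0], 1], [[-4, 0, 0], [0, 0, 0], 1], [[-4, 0, 0], [0, 0, 0], 1], [[-4, 0, 0], [0, 0, 0], 1], [[-3, 0, 0], [0, 0, 0], 1], [[0, -4, 0], [0, 0, 0], 1], [[0, -4, 0], [0, 0, 0], 1], [[0, -4, 0], [0, 0, 0], 1], [[0, -4, 0], [0, 0, 0], 1], [[0, -4, 0], [0, 0, 0], 1], [[0, 0, 0], [0, 0, 0], 1], [[0, 0, 0], [0, 0, 0], 1], [[0, 0, 0], [0, 0, 0], 1]])

```text
clock: 12.75
ee_pos: [0.4786, -0.2423, 0.0586]
ee_rot: [[-0.951, 0.308, 0.0], [0.308, 0.951, -0.002], [-0.001, -0.001, -1.0]]
force: [0.0, -1.0, 4.8]
opening: 0.0493
gripper_force: 63.3
```

Emit:
apply_moves(moves=[[[-1, 0, 0], [0, 0, 0], 1], [[-1, 0, 0], [0, 0, 0], 1], [[-1, 0, 0], [0, 0, 0], 1], [[0, 0, 0], [0, 0, 0], 1], [[0, 0, 0], [0, 0, 0], 1]])

```text
clock: 13.25
ee_pos: [0.4804, -0.2426, 0.0585]
ee_rot: [[-0.951, 0.308, -0.002], [0.308, 0.951, -0.001], [0.001, -0.001, -1.0]]
force: [-3.3, -0.0, 9.0]
opening: 0.0494
gripper_force: 63.6
```

Emit:
apply_moves(moves=[[[-1, 0, 0], [0, 0, 0], 1], [[0, 0, 0], [0, 0, 0], 1], [[0, 0, 0], [0, 0, 0], 1]])

```text
clock: 13.55
ee_pos: [0.4813, -0.2428, 0.0586]
ee_rot: [[-0.951, 0.308, -0.002], [0.308, 0.951, -0.001], [0.001, -0.001, -1.0]]
force: [-3.4, 1.3, 8.9]
opening: 0.0493
gripper_force: 63.6
```

Emit:
apply_moves(moves=[[[-1, 0, 0], [0, 0, 0], 1], [[0, 0, 0], [0, 0, 0], 1], [[0, 0, 0], [0, 0, 0], 1]])

```text
clock: 13.85
ee_pos: [0.4822, -0.2431, 0.0586]
ee_rot: [[-0.951, 0.308, -0.002], [0.308, 0.951, -0.001], [0.001, -0.001, -1.0]]
force: [-2.8, 1.0, 10.3]
opening: 0.0493
gripper_force: 63.6
```

Emit:
apply_moves(moves=[[[-1, 0, 0], [0, 0, 0], 1], [[0, 0, 0], [0, 0, 0], 1], [[0, 0, 0], [0, 0, 0], 1]])

```text
clock: 14.15
ee_pos: [0.4832, -0.2434, 0.0586]
ee_rot: [[-0.951, 0.308, -0.002], [0.308, 0.951, -0.001], [0.001, -0.001, -1.0]]
force: [-2.9, 1.7, 8.9]
opening: 0.0493
gripper_force: 63.6
```

Emit:
apply_moves(moves=[[[0, -1, 0], [0, 0, 0], 1], [[0, -1, 0], [0, 0, 0], 1], [[0, -1, 0], [0, 0, 0], 1], [[0, 0, 0], [0, 0, 0], 1], [[0, 0, 0], [0, 0, 0], 1]])

```text
clock: 14.65
ee_pos: [0.4833, -0.2457, 0.0587]
ee_rot: [[-0.952, 0.307, 0.001], [0.307, 0.952, 0.001], [-0.0, 0.001, -1.0]]
force: [-0.2, 3.3, 7.8]
opening: 0.0492
gripper_force: 63.4
```

Emit:
apply_moves(moves=[[[-1, 0, 0], [0, 0, 0], 1], [[-1, 0, 0], [0, 0, 0], 1], [[0, 0, 0], [0, 0, 0], 1], [[0, 0, 0], [0, 0, 0], 1]])

```text
clock: 15.05
ee_pos: [0.4844, -0.2463, 0.0586]
ee_rot: [[-0.951, 0.308, -0.001], [0.308, 0.951, 0.001], [0.001, 0.0, -1.0]]
force: [-2.4, 3.4, 10.5]
opening: 0.0491
gripper_force: 63.8
```

Emit:
apply_moves(moves=[[[0, -1, 0], [0, 0, 0], 1], [[0, -1, 0], [0, 0, 0], 1], [[0, 0, 0], [0, 0, 0], 1], [[0, 0, 0], [0, 0, 0], 1]])

```text
clock: 15.45
ee_pos: [0.4846, -0.2482, 0.0586]
ee_rot: [[-0.952, 0.307, 0.001], [0.307, 0.952, 0.001], [-0.0, 0.001, -1.0]]
force: [-0.3, 2.7, 8.4]
opening: 0.0493
gripper_force: 63.5
```

Emit:
apply_moves(moves=[[[-1, 0, 0], [0, 0, 0], 1], [[0, 0, 0], [0, 0, 0], 1], [[0, 0, 0], [0, 0, 0], 1]])

```text
clock: 15.75
ee_pos: [0.485, -0.2484, 0.0586]
ee_rot: [[-0.952, 0.308, -0.001], [0.308, 0.952, 0.001], [0.001, 0.001, -1.0]]
force: [-1.3, 2.8, 9.8]
opening: 0.0496
gripper_force: 63.8
```

Emit:
apply_moves(moves=[[[-1, 0, 0], [0, 0, 0], 1], [[-1, 0, 0], [0, 0, 0], 1], [[0, 0, 0], [0, 0, 0], 1], [[0, 0, 0], [0, 0, 0], 1]])

```text
clock: 16.15
ee_pos: [0.4866, -0.2493, 0.0586]
ee_rot: [[-0.951, 0.308, -0.001], [0.308, 0.951, 0.0], [0.001, -0.0, -1.0]]
force: [-2.3, 2.1, 10.3]
opening: 0.049
gripper_force: 63.8
```

Emit:
apply_moves(moves=[[[0, -1, 0], [0, 0, 0], 1], [[0, -1, 0], [0, 0, 0], 1], [[0, 0, 0], [0, 0, 0], 1], [[0, 0, 0], [0, 0, 0], 1]])

```text
clock: 16.55
ee_pos: [0.4866, -0.2507, 0.0586]
ee_rot: [[-0.952, 0.307, 0.0], [0.307, 0.952, 0.001], [0.0, 0.001, -1.0]]
force: [0.1, 3.0, 9.6]
opening: 0.0496
gripper_force: 63.6
```

Emit:
apply_moves(moves=[[[-1, 0, 0], [0, 0, 0], 1], [[-1, 0, 0], [0, 0, 0], 1], [[0, 0, 0], [0, 0, 0], 1], [[0, 0, 0], [0, 0, 0], 1]])

```text
clock: 16.95
ee_pos: [0.4868, -0.2508, 0.0586]
ee_rot: [[-0.952, 0.307, -0.003], [0.307, 0.952, 0.002], [0.003, 0.001, -1.0]]
force: [-6.0, 5.3, 14.9]
opening: 0.0492
gripper_force: 64.4
```

Emit:
apply_moves(moves=[[[0, -1, 0], [0, 0, 0], 1], [[0, -1, 0], [0, 0, 0], 1], [[0, 0, 0], [0, 0, 0], 1], [[0, 0, 0], [0, 0, 0], 1]])

```text
clock: 17.35
ee_pos: [0.4867, -0.2512, 0.0587]
ee_rot: [[-0.952, 0.307, -0.002], [0.307, 0.952, 0.005], [0.003, 0.005, -1.0]]
force: [-4.2, 10.3, 17.1]
opening: 0.0493
gripper_force: 64.5
```

```bash
python3 - <<'E'
from h import *
B=box((-12,12),(-25,25),(-35,35))
s=readout.read_state();p=s["ee_pos"];R=np.array(s["ee_rot"]);a=np.arctan2(-R[0,1],R[1,1]);print(p,a,s["force"],s["moment"])
n="side";o=(280,165)
im=optics.grab_frame(n);cv2.imwrite(f"pics/{n}3.png",im[:,:,::-1])
raw=cv2.resize(im[o[1]:o[1]+60,o[0]:o[0]+50],(500,600),interpolation=cv2.INTER_CUBIC);v=raw.copy()
def dr(P,col):
    q=((proj(n,P)-o+.5)*10-.5)
    for i in range(8):
        for j in range(i):
            if bin(i^j).count("1")==1: cv2.line(v,tuple(int(t) for t in q[i]),tuple(int(t) for t in q[j]),col,1)
dr(place(B,p[0],p[1],.043,a),(0,255,0))
cc=np.array([p[0],p[1],.043])-Rz(a)@[-.012,.025,.035]
dr(place(box((0,12),(6,86),(0,25)),*cc,a),(255,0,0));dr(place(box((-54,-6),(-12,0),(0,25)),*cc,a),(0,0,255))
cv2.imwrite("pics/c3.png",np.hstack([raw[:,:400],v[:,:400]])[:,:,::-1])
E
```

```text
[ 0.48667581 -0.25124133  0.05865767] -0.31190090561514916 [-4.1884145  10.26271645 17.13927063] [ 1.97972245  1.00863075 -0.12711298]
```

View pics/c3.png

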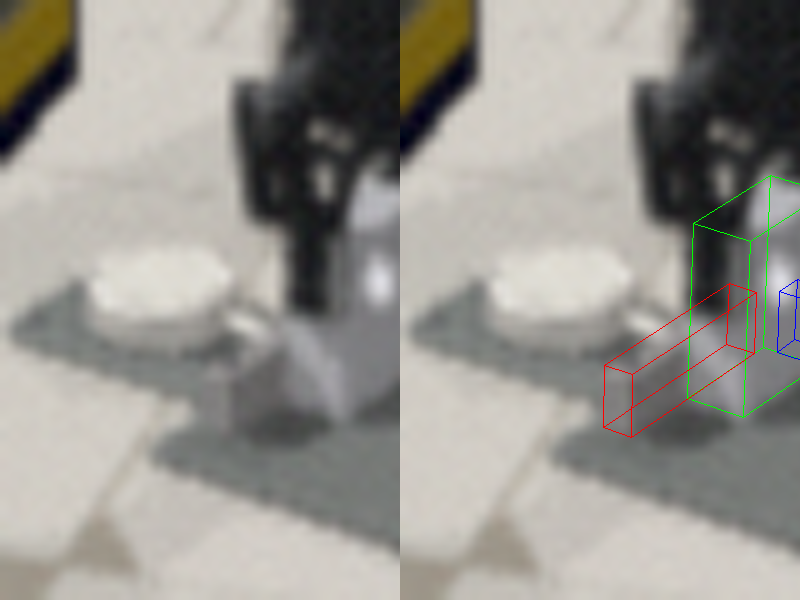

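```bash
python3 - <<'E'
from h import *
im=cv2.imread("pics/side3.png")[:,:,::-1]
o=(298,172);raw=cv2.resize(im[o[1]:o[1]+42,o[0]:o[0]+36],None,fx=14,fy=14,interpolation=cv2.INTER_CUBIC)[:588]
raw=np.clip(raw.astype(float)*1.2-20,0,255).astype(np.uint8)
cv2.imwrite("pics/c4.png",raw[:,:,::-1])
E
```

```text
(no output)
```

View pics/c4.png

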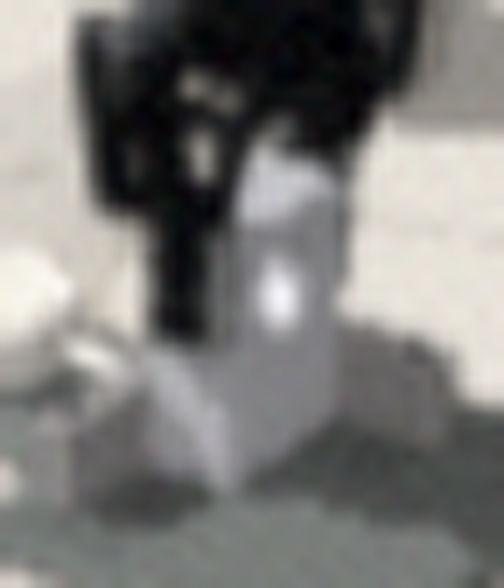

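The block is upright and its bottom corner at ≈(314,207) matches the prediction. The left end of the long stop also matches a seated block. I'll ease the down force and firm up both pushes.

Emit:
apply_moves(moves=[[[0, 0, -1], [0, 0, 0], 1], [[-1, 0, 0], [0, 0, 0], 1], [[0, -0.5, 0], [0, 0, 0], 1], [[0, 0, 0], [0, 0, 0], 1], [[0, 0, 0], [0, 0, 0], 1], [[0, 0, 0], [0, 0, 0], 1], [[0, 0, 0], [0, 0, 0], 1]])

```text
clock: 18.1
ee_pos: [0.4867, -0.2513, 0.0587]
ee_rot: [[-0.952, 0.307, -0.003], [0.307, 0.952, 0.007], [0.005, 0.006, -1.0]]
force: [-4.2, 10.5, 10.7]
opening: 0.0493
gripper_force: 64.2
```

Emit:
apply_moves(moves=[[[-1, 0, 0], [0, 0, 0], 1], [[-1, 0, 0], [0, 0, 0], 1], [[0, -0.5, 0], [0, 0, 0], 1], [[0, 0, 0], [0, 0, 0], 1], [[0, 0, 0], [0, 0, 0], 1], [[0, 0, 0], [0, 0, 0], 1], [[0, 0, 0], [0, 0, 0], 1]])

```text
clock: 18.8
ee_pos: [0.4868, -0.2514, 0.0587]
ee_rot: [[-0.952, 0.307, -0.006], [0.307, 0.952, 0.008], [0.008, 0.006, -1.0]]
force: [-9.2, 13.0, 17.8]
opening: 0.0497
gripper_force: 64.8
```

Emit:
apply_moves(moves=[[[0, -0.5, -1], [0, 0, 0], 1], [[0, 0, 0], [0, 0, 0], 1], [[0, 0, 0], [0, 0, 0], 1], [[0, 0, 0], [0, 0, 0], 1], [[0, 0, 0], [0, 0, 0], 1], [[0, 0, 0], [0, 0, 0], 1], [[0, 0, 0], [0, 0, 0], 1], [[0, 0, 0], [0, 0, 0], 1], [[0, 0, 0], [0, 0, 0], 1], [[0, 0, 0], [0, 0, 0], 1]])

```text
clock: 19.8
ee_pos: [0.4868, -0.2515, 0.0588]
ee_rot: [[-0.952, 0.307, -0.006], [0.306, 0.952, 0.01], [0.008, 0.007, -1.0]]
force: [-5.3, 13.4, 8.8]
opening: 0.0492
gripper_force: 64.3
```

```bash
python3 -c "
from station import robot;print(robot.finish_job())"
```

```text
the job is handed in; nothing more can be done
None
```

I handed the job in with the block upright on the plate, pushed into the corner, still gripped and pressing about 9 N on the long stop and 11 N on the short stop (estimated from the wrist force); no verdict was returned.

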